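# Lift the loose macaron with the serving tongs and hold it over its matching saucer

## Task

Each saucer already carries one petit four. Pick up the serving tongs, close them on the round macaron that lies on the slate, and carry it in the tongs to the saucer that already has a macaron; finish while holding it motionless in the tongs, about ten centimetres above the table over the middle of that saucer. Never touch the macaron with the gripper's fingers, and leave the other pastries, saucers and bystanders where they are.

Things in the scene. Friction and masses are not known exactly. Their poses are not given: they have to be found in the camera images.
- tongs: sprung steel serving tongs lying flat, 215 mm long; two arms spread apart in the horizontal plane, joined by a bent spring at the back. Origin on the underside (on the table), midway between the two finger plates; x points from the spring to the jaws, z up. Arms hinged 85 mm behind the origin. 80 g, centre of mass 15 mm behind the origin. Let go, they spring open
- tongs_grip (a point): grip point, midway between the finger plates, 18 mm above the underside; axes as the tongs (squeeze along y). Plates: 42 mm long along x, 26 mm high from the underside up; 60 mm over their outer faces at rest, 46 mm when the jaws are shut on a 44 mm thing. The springs push each plate out with 3 N at rest, 6 N at 46 mm
- tongs_jaws (a point): midway between the jaws, 100 mm ahead of the tongs' origin, 13 mm above the underside: the middle of a held thing. Hollowed jaws 36 mm long, from 3 to 23 mm above the underside; 74 mm apart in the middle at rest; their gap shrinks 2.2 times as much as the width over the plates (53 mm over the plates: 58 mm gap)
- slate: flat dark slate mat, 200 x 250 x 6 mm, fixed on the table; origin at the centre of its underside; its top is 6 mm above the table
- macaron: the macaron to be taken: round, 44 mm across, 26 mm high, firm, about 20 g, lying flat on the slate beside the eclair; origin at the centre of its underside
- eclair: small oblong eclair lying on the slate, 78 (x) x 28 x 26 mm; origin at the centre of its underside; not to be moved
- saucer_m: loose coffee saucer, 146 mm across, 20 mm high at the rim, that already carries a macaron; a teaspoon and a sugar sachet lie on it. Origin on its underside 13 mm from the dish's centre (the centre is at y = +13 mm)
- saucer_m_centre (a point): centre of the dish of the saucer with the macaron, 8 mm above the table, where that macaron stands
- macaron_served: the macaron that already stands on the middle of its saucer, same shape and size as the loose one (44 mm across, 26 mm high, top at 34 mm above the table); origin at the centre of its underside; not to be moved
- saucer_e: loose coffee saucer like the other, that carries an eclair; origin on its underside, dish centre at y = +13 mm; not to be moved
- eclair_served: the eclair on the other saucer, 78 x 28 x 26 mm; origin at the centre of its underside; not to be moved
- pepper_mill: dark wooden mill, 57 mm across, 174 mm high, standing beyond the slate; origin at the centre of its underside; bystander
- salt_mill: light wooden mill, 57 mm across, 162 mm high, standing beyond the slate; origin at the centre of its underside; bystander
- coffee_cup: coffee cup 66 x 87 x 58 mm, standing beyond the left saucer; origin on its underside; bystander
- tongs_left (a joint): turn of each arm (both move alike) about its hinge, rad: 0 sprung fully open, about 0.08 with the jaws on a 44 mm thing, 0.17 stop
There are look-alikes about, which are no part of the job. Leave any orange or purple look-alike of the macaron alone.

How it is judged:
By the outcome, as a careful person would: the job done as asked, in the order asked, and still so for the second after the job is handed in, while the arm keeps its last pose, push and grip.
It also fails if it takes over 37 s, if anything falls off the work surface, if the arm or the gripper's body presses on something with over 40 N, if the wrist force passes 120 N, or if a joint passes its speed limit or range.

## Robot

A 7-joint arm with a two-finger parallel gripper is mounted at the origin on a cart in front of the work surface, level with it; the furniture and walls round the work are solid. World frame = base frame: x ahead of the robot, y to its left, z up, the work surface at z = 0. Lengths are in mm, angles in rad, forces in N, time in s.
With the tool pointing down it reaches from about 425 to 1025 mm from the base axis. Payload 9.4 kg.
Tool frame: the origin (TCP) lies at the centre of the arm's flange, where the gripper is bolted on; the fingertips stand 173 mm ahead of it and the grasp point (between the pads) lies 155 mm ahead of it (r.tip_reach is the distance from the TCP to the fingertips, in mm); z points along the fingers, y is the line along which they close (so a half turn about z gives the same grasp; the last joint's range is limited). The gripper opens to 85 mm and grips with 20 to 120 N. Pads are 22 mm wide; open, the fingers measure 114 mm over their backs; the gripper's body (76 mm by 85 mm) begins 54 mm behind the grasp point. The pads swing forward as they close: fully open they stand 13 mm farther back than shut.
Start: joints at [-1.388, 0.599, -0.003, 1.599, 0.002, 0.943, -0.08], TCP at [186.24, 700.671, 404.675] pointing down, gripper open.
Joint ranges: [-2.57, 2.57], [-0.35, 1.97], [-1.29, 1.29], [0.11, 2.56], [-1.05, 4.19], [0.11, 1.86], [-2.63, 2.63]. Speed limits (rad/s): [2.22, 2.22, 3.01, 3.01, 3.14, 3.14, 3.14].

## Interface

Orientations are given as a rotation vector (axis times angle).
In Python, from bench import sense, optics, r, search_frame, outline_of gives the robot as it stands.
- The arm moves only by the shell command python3 -m pendant 'ROWS' [FORCE]. ROWS is a JSON object of lists of equal length, an entry for each row: "translation": the shift along the tool's x, y, z in units of 120 mm (1.0 is 120 mm), a list of three; "turn": the turn, a rotation vector about the tool's x, y, z in units of 30 degrees (1.0 is 30 degrees), a list of three; "claw": the finger opening in mm, from 0 to 85.4. A call has 1 to 5 rows; each row shifts and turns the commanded pose from where the row before left it, along the tool's axes as they then stand; what a row does not reach is not made up. A row lasts 1/8 s, in which the tool goes at most 62.5 mm and 10.7 degrees, less where a joint would pass 70% of its speed; a pose out of reach is approached as far as the arm can. A call with a number of a shift or a turn outside -1 to 1 is refused whole. A call with a gripper value outside its range is refused whole. The fingers move at their own pace and stop on an object; FORCE is the grip in N (left out, the last holds). Time passes only in rows, so rows that do not move let the fingers close. It gives the time, the measured TCP pose, the force, the opening and the grip force at its end, in the units of the state.
- sense(): the state, without advancing time (a new reading comes with each control period).
- optics.capture(name): name is "side" or "top"; returns the picture (384x512x3 uint8, red, green, blue); there is no depth.
- optics.camera_model(name): a dict with "K" (3x3 intrinsics, pixels), "rvec" (rotation vector, rad) and "tvec" (3), from world to camera coordinates, as OpenCV has them. Camera axes: x right, y down, z forward; pixel columns grow to the right and rows downward; lengths in mm; the calibration is good to about 2 mm. A picture is of the moment at which its call begins. camera_model takes no time and is no camera call.
- r.close_job(): hands the job in; it is judged then, once.
Trained networks look in the newest picture that a camera, given by its name, has taken for a name from the list of things; names that differ only in an ending like _2 or _b are one class to them, and where a whole thing is asked for, a point or a joint stands for the part that bears it (a point fixed in the world has none). Each returns a list of dicts, best first, with "conf" (0 to 1); they miss things now and then, are a little off and sometimes report something else, mostly with a low value. They report only what shows in the picture. A call takes as long as a camera call. They do not tell look-alikes from the thing itself.
- search_frame(camera, thing): "xyz" ([x, y, z] in mm, in world coordinates, good to about 4 mm: the middle of the surface that is visible of it).
- outline_of(camera, thing): "mask" (384x512 bool, what is visible of it).
The state is a dict: "time_s": time; "joints": joint angles; "qvel": joint speeds; "joint_efforts": joint torques, N m; "tool_pos": TCP position; "tool_rot": TCP orientation; "contact_force": force on the tool from outside, world axes, zero at the start; "wrist_torque": the same for the moment, N m; "width": finger opening in mm; "finger_force": force on a finger pad.
Only numpy, scipy, OpenCV 4.12 (cv2) and the standard library are available. Lean on these libraries where they do the work, as an engineer would, in place of code of your own. Each camera call takes 0.05 s, during which the arm holds its last target. There are 200 camera calls.

## Working session

There is one attempt and no reset: what is moved stays moved. The work goes in short steps, Python scripts to look and compute and a shell command to move; the robot and the scene stay as the last step left them, time stands still between calls to the robot, and variables do not carry over. Pictures are saved under pics/ and viewed, at most 11 in all, crops included, and the job is handed in when it is done.

```bash
ls; mkdir -p pics; python3 - <<'E'
from bench import *
import cv2,numpy as np
for n in("side","top"):
    im=optics.capture(n); cv2.imwrite(f"pics/{n}0.png",im[...,::-1])
    m=optics.camera_model(n);print(n,np.round(m["K"],1).tolist(),m["rvec"],m["tvec"])
    for t in["tongs","slate","macaron","eclair","saucer_m","saucer_e","macaron_served","eclair_served","pepper_mill","salt_mill","coffee_cup"]:
        print(t,[(np.round(d["xyz"]).tolist(),round(d["conf"],2)) for d in search_frame(n,t)])
s=sense();print({k:np.round(v,3).tolist() for k,v in s.items()})
E
```

```text
pics
side [[402.6, 0.0, 251.4], [0.0, 402.6, 190.6], [0.0, 0.0, 1.0]] [ 1.84016322 -0.61579828  0.39961864] [-459.91559109  200.96782443  628.29423256]
tongs [([438.0, -1.0, 17.0], 0.89)]
slate [([662.0, 34.0, 2.0], 0.98)]
macaron [([504.0, 164.0, 20.0], 0.72), ([431.0, -174.0, 23.0], 0.58), ([670.0, -12.0, 28.0], 0.52)]
eclair [([695.0, 118.0, 24.0], 0.75), ([584.0, -195.0, 17.0], 0.58), ([669.0, -11.0, 27.0], 0.49)]
saucer_m [([583.0, -196.0, 16.0], 0.82), ([544.0, 352.0, 19.0], 0.78), ([433.0, 16.0, 17.0], 0.71)]
saucer_e [([583.0, -196.0, 16.0], 0.82), ([544.0, 352.0, 19.0], 0.78), ([433.0, 16.0, 17.0], 0.71)]
macaron_served [([568.0, -205.0, 31.0], 0.93)]
eclair_served [([550.0, 351.0, 25.0], 0.7)]
pepper_mill [([765.0, -137.0, 79.0], 0.73)]
salt_mill [([735.0, -279.0, 75.0], 0.56)]
coffee_cup [([727.0, 305.0, 42.0], 0.64)]
top [[376.4, 0.0, 256.3], [0.0, 376.4, 191.0], [0.0, 0.0, 1.0]] [ 2.18814841 -2.16869714  0.06324863] [ 76.42063311 601.96221784 917.4503171 ]
tongs []
slate [([687.0, 62.0, 9.0], 0.75)]
macaron [([513.0, 174.0, 26.0], 0.75), ([441.0, -162.0, 28.0], 0.52)]
eclair [([696.0, 130.0, 31.0], 0.63)]
saucer_m [([549.0, 361.0, 16.0], 0.96), ([584.0, -198.0, 18.0], 0.95)]
saucer_e [([549.0, 361.0, 16.0], 0.96), ([584.0, -198.0, 18.0], 0.95)]
macaron_served [([576.0, -188.0, 36.0], 0.8)]
eclair_served [([751.0, -255.0, 122.0], 0.71)]
pepper_mill [([771.0, -114.0, 140.0], 0.78)]
salt_mill [([751.0, -253.0, 122.0], 0.85)]
coffee_cup [([737.0, 330.0, 20.0], 0.68)]
{'time_s': 1.2, 'joints': [-1.388, 0.599, -0.003, 1.599, 0.002, 0.943, -0.08], 'qvel': [0.002, 0.001, -0.0, -0.001, -0.001, 0.001, -0.001], 'joint_efforts': [0.0, -77.625, 1.564, -25.838, 0.012, 0.002, -0.0], 'tool_pos': [186.22, 700.684, 404.699], 'tool_rot': [0.407, 3.115, 0.0], 'contact_force': [-0.246, -0.793, 0.388], 'wrist_torque': [0.03, 0.039, 0.005], 'finger_force': 0.0, 'width': 85.501}
```

View pics/side0.png

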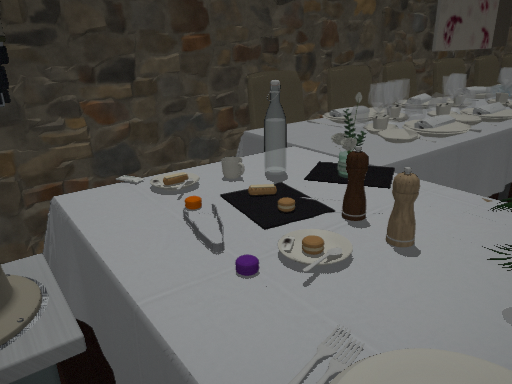

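View pics/top0.png

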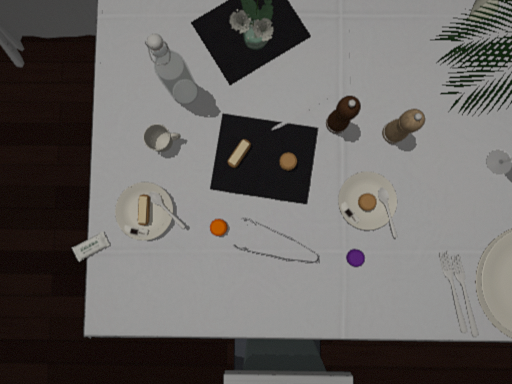

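```bash
cat > h.py <<'E'
from bench import *
import cv2,numpy as np
M={n:optics.camera_model(n) for n in("side","top")}
def ray(n,u,v):
    m=M[n];R=cv2.Rodrigues(np.array(m["rvec"],float))[0];t=np.array(m["tvec"],float)
    return -R.T@t, R.T@np.linalg.inv(m["K"])@[u,v,1]
def at(n,u,v,z):
    c,d=ray(n,u,v);return c+d*(z-c[2])/d[2]
def proj(n,p):
    m=M[n];return cv2.projectPoints(np.array(p,float).reshape(-1,3),np.array(m["rvec"],float),np.array(m["tvec"],float),np.array(m["K"],float),None)[0][:,0]
def tri(us,ut):
    a=[ray("side",*us),ray("top",*ut)]
    A=np.zeros((3,3));b=np.zeros(3)
    for c,d in a:
        d=d/np.linalg.norm(d);P=np.eye(3)-np.outer(d,d);A+=P;b+=P@c
    x=np.linalg.solve(A,b);return x,[np.linalg.norm((np.eye(3)-np.outer(d,d)/(d@d))@(x-c)) for c,d in a]
E
python3 - <<'E'
import cv2,numpy as np
from h import *
t=cv2.imread("pics/top0.png");s=cv2.imread("pics/side0.png")
a=cv2.resize(t[145:275,205:405],(800,520),interpolation=cv2.INTER_CUBIC);cv2.imwrite("pics/tc.png",a)
a=cv2.resize(s[170:290,160:360],(800,480),interpolation=cv2.INTER_CUBIC);cv2.imwrite("pics/sc.png",a)
for th in["macaron","macaron_served","tongs","eclair","eclair_served"]:
  c={}
  for n in("side","top"):
    for d in outline_of(n,th):
        v,u=np.nonzero(d["mask"]);print(th,n,round(d["conf"],2),u.mean().round(1),v.mean().round(1),u.min(),u.max(),v.min(),v.max(),len(u))
E
```

```text
macaron side 0.71 246.9 264.9 236 258 255 275 405
macaron side 0.59 286.1 203.9 278 294 197 211 199
macaron side 0.45 193.2 202.1 185 201 196 208 187
macaron top 0.78 355.4 256.7 346 365 248 266 305
macaron top 0.74 218.2 226.3 210 227 218 235 242
macaron top 0.59 287.9 160.4 281 295 152 168 205
macaron_served top 0.48 366.9 201.2 358 376 193 209 264
tongs top 0.51 279.2 250.1 233 319 217 262 234
eclair side 0.63 262.3 189.2 248 276 184 194 280
eclair top 0.79 239.9 152.2 230 250 140 165 285
eclair_served side 0.57 355.6 185.3 342 369 146 220 1443
eclair_served side 0.49 174.4 178.3 163 187 172 184 205
eclair_served side 0.47 204.9 233.1 183 223 205 251 419
eclair_served top 0.63 143.6 209.1 138 149 194 224 336
```

View pics/tc.png

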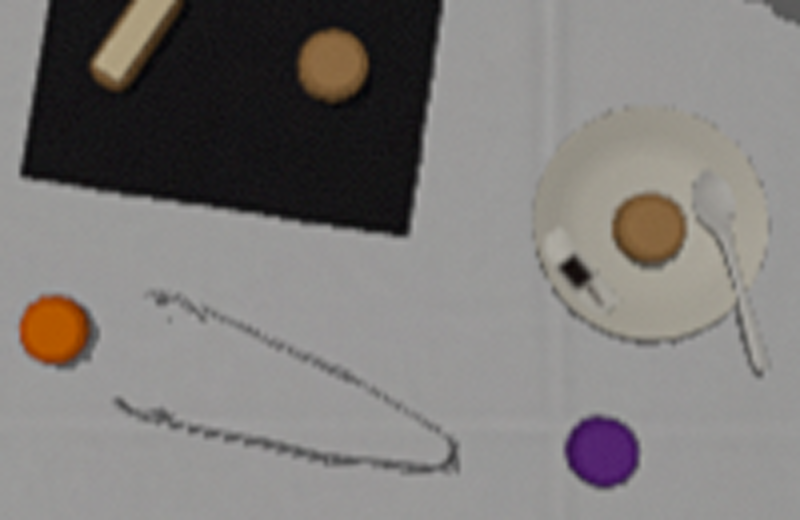

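View pics/sc.png

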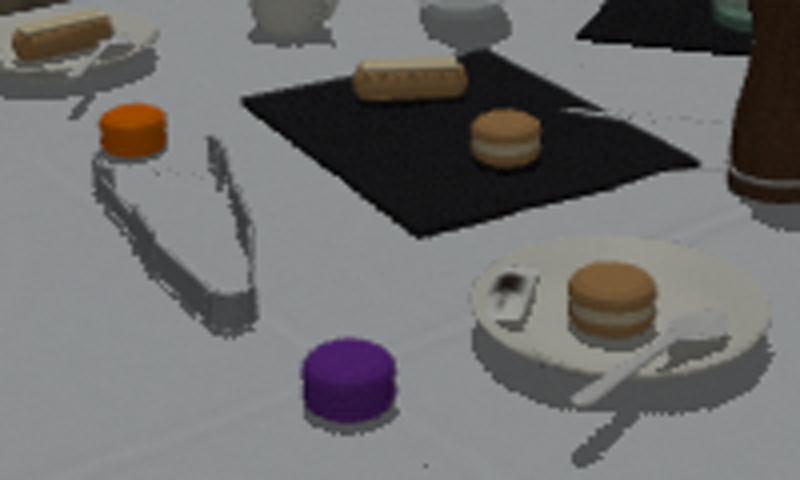

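```bash
cat >> h.py <<'E'
from scipy.optimize import least_squares
def cyl(p,r=22,h=26):
    a=np.linspace(0,6.283,40);c=np.c_[r*np.cos(a),r*np.sin(a)]
    return np.r_[np.c_[c,0*a],np.c_[c,0*a+h]]+p
def cen(n,p):
    m=cv2.moments(cv2.convexHull(proj(n,cyl(p)).astype(np.float32)));return np.array([m["m10"],m["m01"]])/m["m00"]
def fitcyl(us,ut,g):
    f=least_squares(lambda p:np.r_[cen("side",p)-us,cen("top",p)-ut],g);return f.x,f.fun
E
python3 - <<'E'
from h import *
for nm,us,ut,g in[("mac",(286.1,203.9),(287.9,160.4),(670,-12,6)),("orange",(193.2,202.1),(218.2,226.3),(510,170,0)),("purple",(246.9,264.9),(355.4,256.7),(440,-165,0)),("served",(313,245.6),(366.9,201.9),(575,-195,8))]:
    x,f=fitcyl(us,ut,g);print(nm,x.round(1),f.round(1))
# saucer rim ellipse from crop
print("saucer rim", at("top",205+651/4,145+225/4,18).round(1))
T=lambda u,v:(205+u/4,145+v/4); S=lambda u,v:(160+u/4,170+v/4)
print("back",tri(S(236,300),T(457,450)))
print("jawR",tri(S(212,140),T(150,293)),"jawL",tri(S(98,158),T(118,402)))
for z in(0,13,23):
    b=at("top",*T(457,452),z);j1=at("top",*T(150,293),z);j2=at("top",*T(118,402),z)
    j=(j1+j2)/2;d=j-b;print(z,b.round(1),j1.round(1),j2.round(1),np.hypot(*d[:2]).round(1),np.degrees(np.arctan2(d[1],d[0])).round(1),np.linalg.norm(j1-j2).round(1))
E
```

```text
mac [676.2  -9.4   6. ] [2.7 2.1 5.1 1.1]
orange [512.5 176.4   0. ] [ 0.   0.2 -0.  -0. ]
purple [ 440. -165.    0.] [0.3 0.  0.  0.3]
served [ 576.7 -194.3    7.9] [-0.3 -0.5  0.6 -0.1]
saucer rim [ 578.3 -196.1   18. ]
back (array([436.96499254, -74.57989716,  17.35306964]), [np.float64(1.296836054554978), np.float64(1.2968360545550117)])
jawR (array([534.06711704, 115.0961002 ,  18.88650297]), [np.float64(1.15880385542852), np.float64(1.158803855428622)]) jawL (array([465.86004087, 134.52557552,  18.57151881]), [np.float64(0.4801297389660004), np.float64(0.4801297389661733)])
0 [435.1 -77.9   0. ] [533.  116.6   0. ] [464.1 136.1   0. ] 213.9 72.7 71.7
13 [436.4 -75.9  13. ] [533.1 116.   13. ] [465.  135.1  13. ] 211.0 72.7 70.7
23 [437.4 -74.4  23. ] [533.1 115.5  23. ] [465.8 134.4  23. ] 208.7 72.7 69.9
```

```bash
cat >> h.py <<'E'
def plan(x,y,z,yaw,n=5,vmax=60,wmax=10.5):
    """rows towards TCP x,y,z with tool x at world yaw (deg), tool down"""
    s=sense();R=cv2.Rodrigues(np.array(s["tool_rot"],float))[0];p=np.array(s["tool_pos"],float)
    c,q=np.cos(np.radians(yaw)),np.sin(np.radians(yaw))
    Rt=np.array([[c,q,0],[q,-c,0],[0,0,-1.]]);T=[];W=[]
    k=int(np.ceil(max(np.linalg.norm([x-p[0],y-p[1],z-p[2]])/vmax,np.degrees(np.linalg.norm(cv2.Rodrigues(R.T@Rt)[0]))/wmax,1)))
    w=cv2.Rodrigues(R.T@Rt)[0][:,0]/k; d=(np.array([x,y,z])-p)/k
    for i in range(min(n,k)):
        T.append((R.T@d/120).round(3).tolist());W.append((np.degrees(w)/30).round(3).tolist());R=R@cv2.Rodrigues(w)[0]
    print("rows needed",k,"\nT",T,"\nW",W,"\npos",p.round(1),"toolx",np.degrees(np.arctan2(*R[[1,0],0])).round(1))
E
sed -i 's/-ut\],g)/-ut],g,diff_step=1e-2)/' h.py
python3 - <<'E'
from h import *
x,f=fitcyl((286.1,203.9),(287.9,160.4),(670,-12,6));print(x.round(1),f.round(1))
x,f=fitcyl((313,245.6),(366.9,201.7),(575,-195,8));print(x.round(1),f.round(1))
print(r.tip_reach); plan(465,14,300,72.7)
E
```

```text
[678.7   3.4   7. ] [ 0. -0. -0.  0.]
[ 577.6 -193.7    6.1] [-0.2  0.   0.2 -0.2]
173.4
rows needed 13 
T [[-0.286, -0.379, 0.067], [-0.331, -0.341, 0.067], [-0.37, -0.298, 0.067], [-0.404, -0.25, 0.067], [-0.432, -0.198, 0.067]] 
W [[0.0, 0.0, 0.237], [0.0, 0.0, 0.237], [0.0, 0.0, 0.237], [0.0, 0.0, 0.237], [0.0, 0.0, 0.237]] 
pos [186.3 700.7 404.7] toolx 129.6
```

```bash
python3 -m pendant '{"translation":[[-0.286,-0.379,0.067],[-0.331,-0.341,0.067],[-0.37,-0.298,0.067],[-0.404,-0.25,0.067],[-0.432,-0.198,0.067]],"turn":[[0,0,0.237],[0,0,0.237],[0,0,0.237],[0,0,0.237],[0,0,0.237]],"claw":[85,85,85,85,85]}' 20; python3 -c "
from h import *
plan(465,14,300,72.7)"
```

```text
time_s: 2.33
tool_pos: [294.0, 434.9, 364.6]
tool_rot: [1.344, 2.839, 0.001]
contact_force: [0.6, 0.3, 0.1]
width: 85.0
finger_force: 0.0
rows needed 8 
T [[-0.452, -0.14, 0.067], [-0.466, -0.083, 0.067], [-0.473, -0.025, 0.067], [-0.472, 0.033, 0.067], [-0.464, 0.091, 0.067]] 
W [[0.0, -0.0, 0.236], [0.0, -0.0, 0.236], [0.0, -0.0, 0.236], [0.0, -0.0, 0.236], [0.0, -0.0, 0.236]] 
pos [294.  434.9 364.6] toolx 93.9
```

```bash
python3 -m pendant '{"translation":[[-0.452,-0.14,0.067],[-0.466,-0.083,0.067],[-0.473,-0.025,0.067],[-0.472,0.033,0.067],[-0.464,0.091,0.067]],"turn":[[0,0,0.236],[0,0,0.236],[0,0,0.236],[0,0,0.236],[0,0,0.236]],"claw":[85,85,85,85,85]}'; python3 -c "
from h import *
plan(465,14,300,72.7)"
```

```text
time_s: 2.95
tool_pos: [402.1, 172.5, 324.4]
tool_rot: [2.143, 2.297, 0.002]
contact_force: [1.6, 0.4, 1.1]
width: 84.7
finger_force: 0.0
rows needed 3 
T [[-0.451, 0.144, 0.068], [-0.43, 0.198, 0.068], [-0.402, 0.25, 0.068]] 
W [[0.001, -0.0, 0.236], [0.001, -0.0, 0.236], [0.001, -0.0, 0.236]] 
pos [402.1 172.5 324.4] toolx 72.7
```

```bash
python3 -m pendant '{"translation":[[-0.451,0.144,0.068],[-0.43,0.198,0.068],[-0.402,0.25,0.068],[0,0,0.4],[0,0,0]],"turn":[[0,0,0.236],[0,0,0.236],[0,0,0.236],[0,0,0],[0,0,0]],"claw":[85,85,85,85,85]}'; python3 - <<'E'
from h import *
plan(465,14,175,72.7)
s=optics.capture("side");t=optics.capture("top")
a=np.hstack([cv2.resize(s[150:290,130:330],(400,280)),cv2.resize(t[170:310,190:390],(400,280))])
cv2.imwrite("pics/above.png",a[...,::-1])
E
```

```text
time_s: 3.58
tool_pos: [464.4, 15.1, 250.0]
tool_rot: [-2.526, -1.864, 0.006]
contact_force: [-0.3, 0.1, 0.8]
width: 85.0
finger_force: 0.0
rows needed 2 
T [[-0.003, 0.005, 0.312], [-0.003, 0.004, 0.312]] 
W [[-0.004, 0.002, 0.002], [-0.004, 0.002, 0.002]] 
pos [464.4  15.1 250. ] toolx 72.7
```

View pics/above.png

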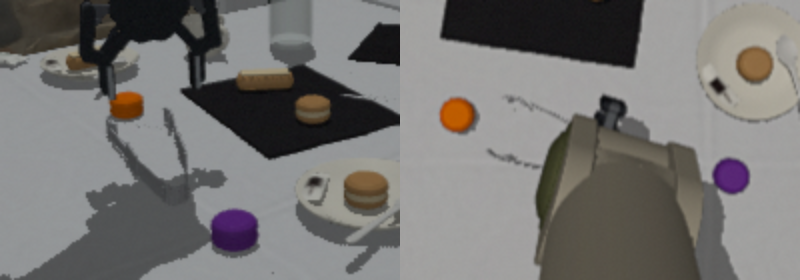

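The gripper sits over the tongs, with the fingers at (110,85) and (195,75) in the left crop. They straddle both arms and the orange look-alike is clear, so I descend and close gently.

```bash
python3 -m pendant '{"translation":[[0,0,0.3],[0,0,0.2],[0,0,0.125],[0,0,0],[0,0,0]],"turn":[[-0.008,0.004,0],[0,0,0],[0,0,0],[0,0,0],[0,0,0]],"claw":[85,85,85,70,54]}' 20;  python3 -m pendant '{"translation":[[0,0,0],[0,0,0]],"turn":[[0,0,0],[0,0,0]],"claw":[54,54]}'; python3 - <<'E'
from h import *
s=optics.capture("side");t=optics.capture("top")
a=np.hstack([cv2.resize(s[150:290,130:330],(400,280)),cv2.resize(t[170:310,190:390],(400,280))])
cv2.imwrite("pics/grip.png",a[...,::-1])
E
```

```text
time_s: 4.3
tool_pos: [465.7, 16.7, 182.5]
tool_rot: [2.525, 1.868, 0.009]
contact_force: [0.2, 0.4, 6.8]
width: 54.6
finger_force: 5.2
time_s: 4.55
tool_pos: [465.7, 16.6, 182.6]
tool_rot: [2.525, 1.868, 0.01]
contact_force: [0.0, 1.5, 5.7]
width: 54.0
finger_force: 5.0
```

View pics/grip.png

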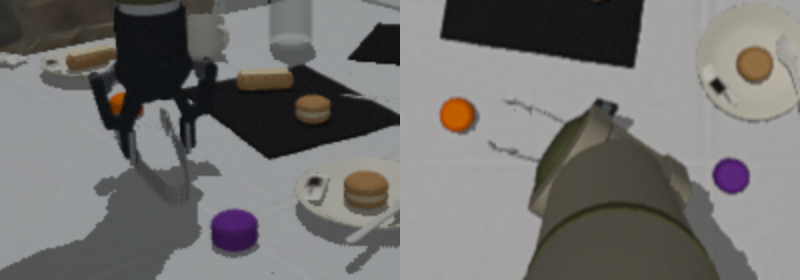

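```bash
python3 -m pendant '{"translation":[[0,0,0],[0,0,0]],"turn":[[0,0,0],[0,0,0]],"claw":[68,68]}';  python3 -m pendant '{"translation":[[0,0,0.04],[0,0,0]],"turn":[[0,0,0],[0,0,0]],"claw":[68,68]}'
```

```text
time_s: 4.9
tool_pos: [465.5, 16.2, 181.7]
tool_rot: [2.526, 1.867, 0.007]
contact_force: [0.2, -0.0, -0.1]
width: 67.8
finger_force: 0.0
time_s: 5.15
tool_pos: [465.3, 16.1, 176.3]
tool_rot: [-2.527, -1.867, -0.006]
contact_force: [-0.0, 1.5, -0.8]
width: 68.2
finger_force: 0.0
```

```bash
python3 -m pendant '{"translation":[[0,0,0],[0,0,0],[0,0,0]],"turn":[[0,0,0],[0,0,0],[0,0,0]],"claw":[54,54,54]}';  python3 -m pendant '{"translation":[[0,0,-0.05],[0,0,-0.1],[0,0,-0.3],[0,0,0]],"turn":[[0,0,0],[0,0,0],[0,0,0],[0,0,0]],"claw":[54,54,54,54]}'; python3 - <<'E'
from h import *
s=optics.capture("side");t=optics.capture("top")
a=np.hstack([cv2.resize(s[150:290,130:330],(400,280)),cv2.resize(t[170:310,190:390],(400,280))])
cv2.imwrite("pics/lift.png",a[...,::-1])
plan(678.7-100*np.cos(.35),3.4-100*np.sin(.35),245,20)
E
```

```text
time_s: 5.52
tool_pos: [465.4, 16.0, 176.6]
tool_rot: [2.527, 1.867, 0.007]
contact_force: [-0.4, -0.0, 6.3]
width: 54.1
finger_force: 4.7
time_s: 6.02
tool_pos: [465.4, 16.2, 232.0]
tool_rot: [2.525, 1.867, 0.009]
contact_force: [0.4, -0.3, -1.3]
width: 54.0
finger_force: 3.7
rows needed 6 
T [[-0.014, 0.178, -0.02], [0.013, 0.178, -0.02], [0.041, 0.174, -0.02], [0.067, 0.166, -0.02], [0.091, 0.154, -0.02]] 
W [[0.0, -0.001, 0.294], [0.0, -0.001, 0.294], [0.0, -0.001, 0.294], [0.0, -0.001, 0.294], [0.0, -0.001, 0.294]] 
pos [465.2  16.4 230.5] toolx 28.8
```

View pics/lift.png

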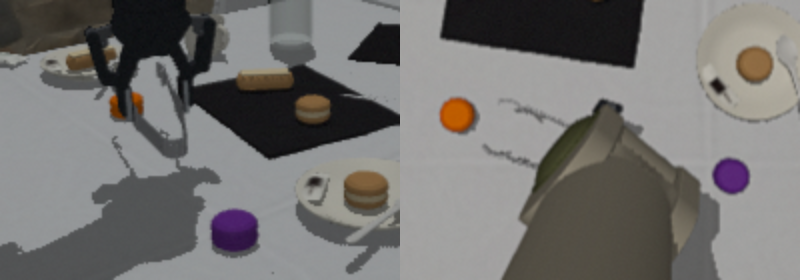

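```bash
python3 -m pendant '{"translation":[[-0.014,0.178,-0.02],[0.013,0.178,-0.02],[0.041,0.174,-0.02],[0.067,0.166,-0.02],[0.091,0.154,-0.02]],"turn":[[0,0,0.294],[0,0,0.294],[0,0,0.294],[0,0,0.294],[0,0,0.294]],"claw":[54,54,54,54,54]}'; python3 - <<'E'
from h import *
plan(678.7-100*np.cos(.35),3.4-100*np.sin(.35),245,20)
E
```

```text
time_s: 6.75
tool_pos: [565.2, -23.8, 241.4]
tool_rot: [-3.043, -0.774, -0.003]
contact_force: [1.1, -0.2, -0.5]
width: 53.5
finger_force: 3.7
rows needed 1 
T [[0.115, 0.129, -0.03]] 
W [[-0.003, -0.004, 0.284]] 
pos [565.2 -23.8 241.4] toolx 20.0
```

```bash
python3 -m pendant '{"translation":[[0.115,0.129,-0.03],[0,0,0],[0,0,0]],"turn":[[0,0,0.284],[0,0,0],[0,0,0]],"claw":[54,54,54]}'; python3 - <<'E'
from h import *
plan(678.7-100*np.cos(.35),3.4-100*np.sin(.35),245,20)
s=optics.capture("side");t=optics.capture("top")
cv2.imwrite("pics/ovs.png",s[...,::-1]);cv2.imwrite("pics/ovt.png",t[...,::-1])
a=np.hstack([cv2.resize(s[130:250,220:320],(400,480),interpolation=2),cv2.resize(t[110:230,240:340],(400,480),interpolation=2)])
cv2.imwrite("pics/over.png",a[...,::-1])
E
```

```text
time_s: 7.12
tool_pos: [583.5, -30.4, 245.1]
tool_rot: [-3.089, -0.557, -0.002]
contact_force: [0.3, -0.8, -1.5]
width: 54.1
finger_force: 3.7
rows needed 1 
T [[0.009, 0.007, 0.001]] 
W [[-0.004, -0.003, 0.014]] 
pos [583.5 -30.4 245.1] toolx 20.0
```

View pics/over.png

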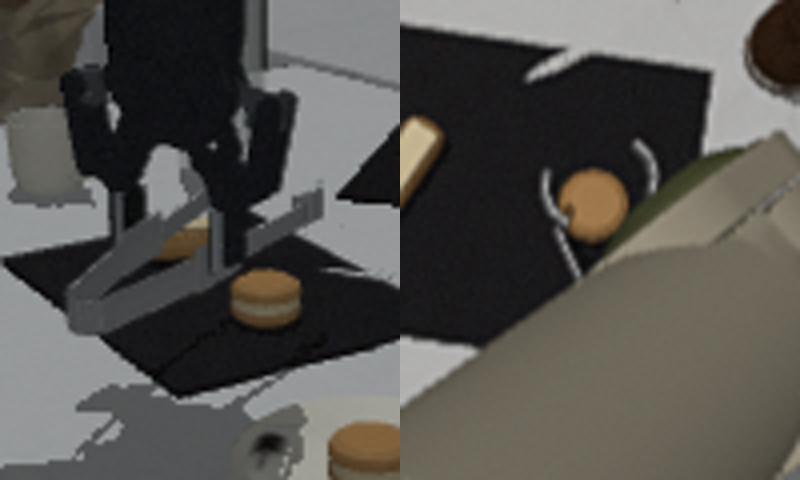

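```bash
python3 - <<'E'
from h import *
L=(276.5,153);Rr=(299,145.5)
for z in(80,91):
    a=at("top",*L,z);b=at("top",*Rr,z);m=(a+b)/2;print(z,a.round(1),b.round(1),"mid",m.round(1),np.linalg.norm(a-b).round(1))
print("Rtip",tri((300.5,179.5),(299,145.5)))
s=sense();R=cv2.Rodrigues(np.array(s["tool_rot"],float))[0];p=s["tool_pos"]
for q in[(118,-28,155),(118,28,155),(100,0,163),(-97,0,163)]:
    w=R@np.array(q,float)+p;print(q,w.round(1),proj("side",w).round(1),proj("top",w).round(1))
print("mac top",proj("top",[678.7,3.4,32]))
E
```

```text
80 [687.3  34.3  80. ] [705.5 -18.7  80. ] mid [696.4   7.8  80. ] 56.0
91 [685.4  34.7  91. ] [703.4 -17.6  91. ] mid [694.4   8.6  91. ] 55.3
Rtip (array([704.94680914, -18.36086568,  83.24166811]), [np.float64(0.04652724490347554), np.float64(0.046527244903437175)])
(118, -28, 155) [684.6  37.4  91. ] [[279.2 172.8]] [[275.3 153.3]]
(118, 28, 155) [704.1 -15.   90.9] [[299.3 176.2]] [[297.9 145.2]]
(100, 0, 163) [677.5   5.   82.9] [[285.5 179.6]] [[289. 157.]]
(-97, 0, 163) [492.8 -63.6  82.4] [[238.5 206.5]] [[318.5 236.5]]
mac top [[288.15525469 159.8492649 ]]
```

In the top crop the jaws at (276,153) and (299,145.5) straddle the macaron at (288,160). The estimated jaw centre is (678,2), against the macaron at (679,3), and the tongs are level. I descend.

```bash
python3 -m pendant '{"translation":[[0,0,0.2],[0,0,0.2],[0,0,0.085],[0,0,0]],"turn":[[0,0,0],[0,0,0],[0,0,0],[0,0,0]],"claw":[54,54,54,54]}'; python3 - <<'E'
from h import *
s=optics.capture("side");t=optics.capture("top")
a=np.hstack([cv2.resize(s[130:250,220:320],(400,480),interpolation=2),cv2.resize(t[110:230,240:340],(400,480),interpolation=2)])
cv2.imwrite("pics/down.png",a[...,::-1])
E
```

```text
time_s: 7.72
tool_pos: [584.2, -30.6, 187.8]
tool_rot: [-3.09, -0.553, -0.004]
contact_force: [0.1, 0.1, -0.7]
width: 54.1
finger_force: 3.7
```

View pics/down.png

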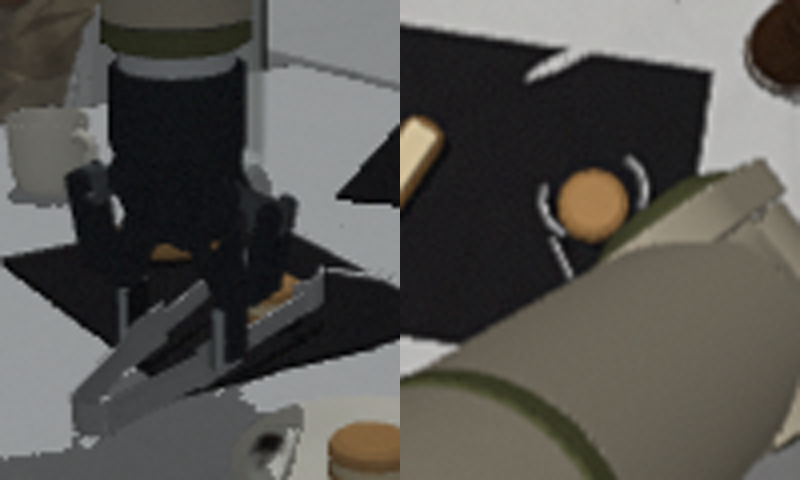

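```bash
python3 -m pendant '{"translation":[[0,0,0],[0,0,0],[0,0,0],[0,0,0],[0,0,0]],"turn":[[0,0,0],[0,0,0],[0,0,0],[0,0,0],[0,0,0]],"claw":[51,48,46,44,42]}' 25; python3 -m pendant '{"translation":[[0,0,-0.05],[0,0,-0.1],[0,0,-0.2],[0,0,-0.3],[0,0,0]],"turn":[[0,0,0],[0,0,0],[0,0,0],[0,0,0],[0,0,0]],"claw":[42,42,42,42,42]}'; python3 - <<'E'
from h import *
s=optics.capture("side");t=optics.capture("top")
a=np.hstack([cv2.resize(s[130:250,220:320],(400,480),interpolation=2),cv2.resize(t[110:230,240:340],(400,480),interpolation=2)])
cv2.imwrite("pics/held.png",a[...,::-1])
E
```

```text
time_s: 8.45
tool_pos: [584.6, -30.3, 188.0]
tool_rot: [-3.091, -0.553, -0.006]
contact_force: [-0.3, 0.3, 1.5]
width: 45.1
finger_force: 27.1
time_s: 9.07
tool_pos: [584.8, -30.8, 268.7]
tool_rot: [-3.091, -0.553, -0.012]
contact_force: [-0.5, -0.3, -1.7]
width: 45.3
finger_force: 26.9
```

View pics/held.png

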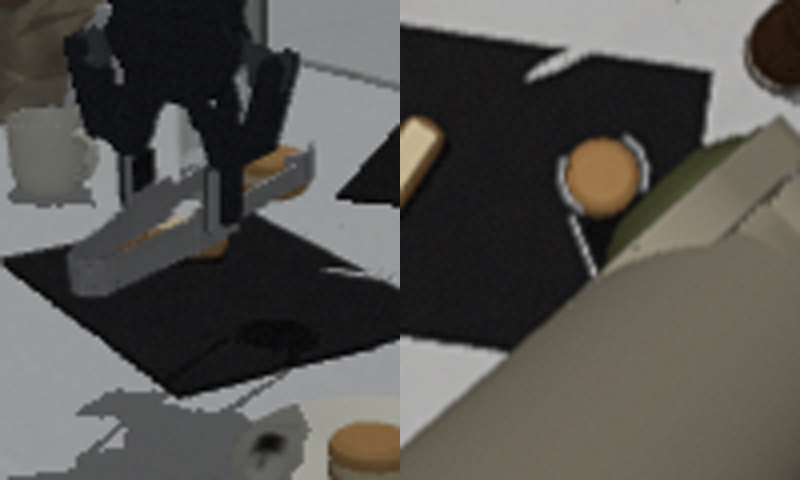

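```bash
python3 - <<'E'
from h import *
m=at("top",290.75,154.7,113);s=sense();print(m.round(1),(m-s["tool_pos"]).round(1))
d=np.array(s["tool_pos"])-m
R=cv2.Rodrigues(np.array(s["tool_rot"],float))[0];print((R.T@-d).round(1))
plan(577.5+d[0],-195+d[1],271,20,vmax=48)
E
```

```text
[677.9   3.3 113. ] [  93.6   33.4 -153.4]
[ 98.7   1.4 153.8]
rows needed 5 
T [[-0.272, 0.252, -0.009], [-0.271, 0.252, -0.009], [-0.271, 0.252, -0.009], [-0.271, 0.253, -0.008], [-0.271, 0.253, -0.008]] 
W [[-0.001, -0.002, 0.002], [-0.001, -0.002, 0.002], [-0.001, -0.002, 0.002], [-0.001, -0.002, 0.002], [-0.001, -0.002, 0.002]] 
pos [584.3 -30.2 266.4] toolx 20.0
```

```bash
python3 -m pendant '{"translation":[[-0.11,0.1,-0.01],[-0.22,0.2,-0.01],[-0.27,0.25,-0.01],[-0.27,0.25,-0.01],[-0.22,0.2,0]],"turn":[[0,0,0],[0,0,0],[0,0,0],[0,0,0],[0,0,0]],"claw":[42,42,42,42,42]}'; python3 -m pendant '{"translation":[[-0.16,0.16,0],[-0.1,0.1,0],[0,0,0],[0,0,0]],"turn":[[0,0,0],[0,0,0],[0,0,0],[0,0,0]],"claw":[42,42,42,42]}'; python3 - <<'E'
from h import *
s=optics.capture("side");t=optics.capture("top")
a=np.hstack([cv2.resize(s[130:280,250:350],(400,600),interpolation=2),cv2.resize(t[130:280,320:420],(400,600),interpolation=2)])
cv2.imwrite("pics/fin.png",a[...,::-1])
plan(577.5-93.6,-195-33.4,271,20)
E
```

```text
time_s: 9.8
tool_pos: [501.2, -191.1, 269.8]
tool_rot: [-3.092, -0.55, -0.003]
contact_force: [1.0, -0.7, -0.4]
width: 45.0
finger_force: 26.9
time_s: 10.3
tool_pos: [485.2, -227.8, 269.7]
tool_rot: [-3.089, -0.555, -0.005]
contact_force: [0.4, -0.1, -0.9]
width: 45.2
finger_force: 26.9
rows needed 1 
T [[-0.014, 0.003, -0.011]] 
W [[-0.004, -0.007, 0.014]] 
pos [ 485.4 -227.5  269.7] toolx 20.0
```

View pics/fin.png

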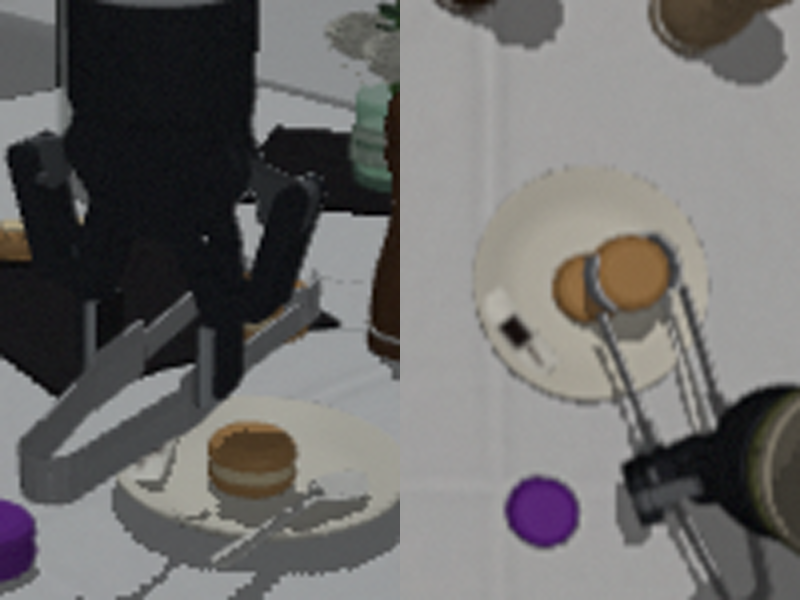

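```bash
python3 - <<'E'
from h import *
print(at("top",378.2,198.1,115).round(1), at("top",320+189/4,130+288/4,32).round(1), at("top",320+191/4,130+284/4,17).round(1))
s=sense();print(np.round(s["qvel"],3))
E
```

```text
[ 581.  -192.2  115. ] [ 575.8 -190.9   32. ] [ 578.9 -196.4   17. ]
[-0.003 -0.     0.002  0.001  0.001 -0.     0.   ]
```

```bash
python3 -m pendant '{"translation":[[-0.03,0.01,0],[0,0,0],[0,0,0],[0,0,0],[0,0,0]],"turn":[[0,0,0],[0,0,0],[0,0,0],[0,0,0],[0,0,0]],"claw":[42,42,42,42,42]}'; python3 -c "
from bench import *
print(r.close_job())"
```

```text
time_s: 11.02
tool_pos: [481.9, -230.9, 270.0]
tool_rot: [-3.091, -0.554, -0.005]
contact_force: [0.3, -0.7, -1.5]
width: 45.6
finger_force: 26.9
the job is handed in; nothing more can be done
None
```

I handed the job in at 11.0 s. The tongs hold the macaron still, its centre about 10 cm above the table and, by my measurement, within a few mm of the middle of the macaron saucer; the fingers touched only the tongs, and the last pictures show nothing else moved.

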